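# Hang the bolt basket and light it with the inspection lamp

## Task

Hang the blue wire basket of bolts by its red handle on the hook of the green stand and let go of it. Then draw the yellow inspection lamp up out of its charging cup, tilt it to a slant of about 45 degrees, lens downwards, and finish while holding it in the gripper, raised and still, its beam centred on the bolts in the hanging basket from about 120 mm away, the lamp touching neither basket nor stand. Leave the other things on the bench where they are.

Things in the scene. Friction and masses are not known exactly. Their poses are not given: they have to be found in the camera images.
- basket: Blue wire basket, 80 (own x) x 120 (own y) x 50 mm high, about 0.3 kg, brass bolts fixed inside. Rigid red arch handle of 10 mm round bar in the plane x = 0: posts at y = +-56 mm, level bar from y = -46 to +46 mm, its centre line 135 mm above the underside. Origin at the centre of the underside, z up. Symmetric: may hang either way round.
- basket_handle (a point): Middle of the handle bar's centre line, 135 mm above the basket's underside, 85 mm above its rim; this point hangs on the hook. Pinch the bar about 32 mm to one side of it so that the middle stays free for the hook. Axes as basket.
- basket_bolts (a point): Middle of the bolts in the basket, 25 mm above its underside: the point the lamp must shine on.
- hook_stand: Fixed green stand, orange hook. Origin on the bench right below the hook's trough; own x points from the hook's open side to the post, so the hook opens to own -x. 22 mm square post at x = +95 mm, 228 mm tall; foot plate 10 mm thick, 130 mm wide, x = -25 to +135 mm.
- hook_trough (a point): Top of the hook bar at its trough, 205 mm above the bench; a hung handle bar's centre lies 5 mm higher. Axes as hook_stand. The hook is 10 mm round bar in the plane y = 0: from the post down to the trough (x = +12 to -12 mm), up to the tip at x = -30 mm, its top 231 mm above the bench. A bar lying along own y comes in over the tip from -x, then is lowered.
- lamp: Stick lamp 182 mm long, about 0.16 kg; starts upright, lens down, in the charging cup. Black round head 34 mm across from 0 to 45 mm, narrowing to 26 mm at 55 mm; yellow round handle 26 mm across from 55 to 182 mm. Origin at the centre of the lens; own z runs from the lens up through the handle: the beam leaves along own -z.
- cup: Fixed black charging cup for the lamp, 52 mm outer diameter, 42 mm inner diameter, rim 60 mm above the bench, inner floor 8 mm above the bench, on an 85 mm square, 6 mm thick foot. Origin at the centre of its underside.
- spray_can: Bystander, not to be disturbed: closed blue aerosol can, 60 mm across, 170 mm tall; origin at the centre of its underside.
- jar: Bystander, not to be disturbed: closed jar, 66 mm across, 85 mm tall; origin at the centre of its underside.
- tape_roll: Bystander, not to be disturbed: roll of yellow tape lying flat, 96 mm across, 25 mm tall; origin at the centre of its underside.
- wrench: Bystander, not to be disturbed: steel spanner lying flat along its own x; origin at its underside.
- hammer: Bystander, not to be disturbed: hammer lying flat along its own x; origin at its underside.
- sanding_block: Bystander, not to be disturbed: cork sanding block 70 x 120 x 35 mm; origin at the centre of its underside.
Not all that is in view belongs to the job. Leave any purple or white look-alike of the lamp alone.

How it is judged:
On the way, in this order (a step that is already met when the one before it is completed fails the run):
1. the basket hangs by its handle on the hook, let go by the fingers (contact force between basket and hook_stand above 0.8 N and distance between basket_handle and hook_trough below 0.022 m and height (world z) of basket above 0.045 m and angle between basket's own z axis and vertical below 0.3 rad and contact force between basket and the fingers below 0.1 N), for 0.2 s.
2. the lamp is held, drawn clear of its cup (contact force between lamp and the fingers above 1 N and contact force between lamp and cup below 0.1 N and z of lamp in the frame of cup above 0.062 m), for 0.2 s.
At the end, for the whole second after the job is handed in: Basket hangs still and released on the hook (handle within 22 mm of trough, tilt under 17 deg). Fingers hold the lamp still, lens over 90 mm up and 30 to 60 deg off straight down, off cup, basket and stand; bolts 70 to 180 mm before the lens, within 35 mm of the beam line in lamp x and y (all of step 1 and linear speed of basket below 0.05 m/s and contact force between lamp and the fingers above 1 N and height (world z) of lamp above 0.09 m and contact force between lamp and basket below 0.1 N and contact force between lamp and hook_stand below 0.1 N and contact force between lamp and cup below 0.1 N and angle between lamp's own z axis and vertical between 0.52 and 1.05 rad and x of basket_bolts in the frame of lamp between -0.035 and 0.035 m and y of basket_bolts in the frame of lamp between -0.035 and 0.035 m and z of basket_bolts in the frame of lamp between -0.18 and -0.07 m and linear speed of lamp below 0.03 m/s and angular speed of lamp below 0.2 rad/s); the arm keeps its last pose, push and grip.
It fails at once if another thing on the bench is moved by more than 40 mm (distance of any of spray_can, jar, tape_roll, wrench, hammer, sanding_block from where it was at the start of the episode above 0.04 m).
It also fails if it takes over 58 s, if anything falls off the work surface, if the arm or the gripper's body presses on something with over 40 N, if the wrist force passes 120 N, or if a joint passes its speed limit or range.

## Robot

A 6-joint arm with a two-finger parallel gripper is mounted at the origin on the work surface. World frame = base frame: x ahead of the robot, y to its left, z up, the work surface at z = 0. Lengths are in m, angles in rad, forces in N, time in s.
With the tool pointing down it reaches from about 0.3 to 0.775 m from the base axis. Payload 14.6 kg.
Tool frame: the origin (TCP) lies midway between the tips of the shut fingers; the grasp point (between the pads) lies 19 mm behind it (ctrl.grip_depth is the distance from the TCP to the grasp point, in m); z points along the fingers, x is the direction in which the jaws open and shut, and the axes are right-handed (so a half turn about z gives the same grasp; the last joint's range is limited). The gripper opens to 94 mm and grips with 3 to 60 N. Pads are 16 mm wide; open, the fingers measure 119 mm over their backs; the gripper's body (75 mm by 177 mm) begins 78 mm behind the grasp point.
Start: joints at [-0.067, 0.3, 1.521, -0, 1.321, -0.067], TCP at [0.55, -0, 0.205] pointing down, gripper open.
Joint ranges: [-3.03, 3.03], [-0.79, 2.21], [0.23, 2.52], [-1.04, 4.18], [0, 3.07], [-2.55, 2.55]. Speed limits (rad/s): [2.22, 2.22, 2.57, 3.14, 3.14, 3.14].

## Interface

Orientations are given as [roll, pitch, yaw] about the fixed x, y, z axes, in that order (R = Rz(yaw) Ry(pitch) Rx(roll)).
In Python, from station import ctrl gives the robot as it stands.
- The arm moves only by the tool play_rows, never from a script. Its argument "steps" is a list that holds one entry, the list of rows, each a list of 7 numbers: the shift along the tool's x, y, z in cm, then the turn, a rotation vector about the tool's x, y, z in rad, then the opening, from 0 (shut) to 1 (fully open). In form: [[[x, y, z, ax, ay, az, hand], ...]]. A call has 1 to 20 rows; each row is the pose to reach, as a shift and turn from the pose measured when the call began, along the tool's axes at that moment; what a row does not reach only later rows make up. A row lasts 1/12 s, in which the tool goes at most 41.7 mm and 7.16 degrees, less where a joint would pass 70% of its speed; a pose out of reach is approached as far as the arm can. A call with a gripper value outside its range is refused whole. The fingers move at their own pace and stop on an object; "force" is the grip in N (left out, the last holds). Time passes only in rows, so rows that repeat a pose let the fingers close. It gives the time, the measured TCP pose, the force and the opening at its end, in the units of the state.
- ctrl.get_obs(): the state, without advancing time (a new reading comes with each control period).
- ctrl.camera(name): name is "scene" or "side" or "wrist"; returns a dict with "frame" (384x512x3 uint8, blue, green, red), "fovy" (degrees; the focal length in pixels is half the picture's height over the tangent of half this angle, whatever the lens; pixels are square), "cx", "cy" (the principal point, pixels), "world_to_cam" (4x4, takes a point from world to camera coordinates). Camera axes: x right, y up, looking along -z (the intrinsics and any distortion apply to the point x, -y, -z); pixel columns grow to the right and rows downward; lengths in m; the calibration is good to about 2 mm. The wrist camera is an equidistant fisheye: a pixel r from the principal point sees the ray r / f radians off the axis. A picture is of the moment at which its call begins. There is no depth.
- ctrl.hand_in(): hands the job in, once; it reports no verdict.
The state is a dict: "time_s": time; "qpos": joint angles; "joint_vel": joint speeds; "tau": joint torques, N m; "ee_pos": TCP position; "eef_rot": TCP orientation; "force": force on the tool from outside, world axes, zero at the start; "moment": the same for the moment, N m; "grip_width": finger opening in m.
Only numpy, scipy, OpenCV 4.12 (cv2) and the standard library are available. Lean on these libraries where they do the work, as an engineer would, in place of code of your own. Each camera call takes 0.05 s, during which the arm holds its last target. There are 200 camera calls.

## Working session

There is one attempt and no reset: what is moved stays moved. The work goes in short steps, Python scripts to look and compute and a tool call to move; the robot and the scene stay as the last step left them, time stands still between calls to the robot, and variables do not carry over. Pictures are saved under pics/ and viewed, about 8 in all and at most 12, crops included, and the job is handed in when it is done.

Besides the shell and the picture viewer there is one more tool, called after "Call:" as name([rows], argument=value, ...), one row to a line, values as JSON. play_rows: Moves the arm, as the interface text tells. Its arguments: {"type":"object","properties":{"steps":{"type":"array"},"force":{"type":"number"}},"required":["steps"]}

```bash
ls; mkdir -p pics; cat > h.py <<'E'
import numpy as np, cv2, pickle
from station import ctrl
from scipy.spatial.transform import Rotation as R
def snap(n,f=None):
    c=ctrl.camera(n); c['name']=n
    if f: cv2.imwrite('pics/'+f+'.png',c['frame']); pickle.dump(c,open('pics/'+f+'.pkl','wb'))
    return c
def load(f): return pickle.load(open('pics/'+f+'.pkl','rb'))
def ray(c,u,v):
    W=np.array(c['world_to_cam']); f=192/np.tan(np.radians(c['fovy'])/2)
    a=np.array([u-c['cx'],v-c['cy']])/f
    if c['name']=='wrist':
        r=np.linalg.norm(a)+1e-12; d=np.array([a[0]/r*np.sin(r),-a[1]/r*np.sin(r),-np.cos(r)])
    else: d=np.array([a[0],-a[1],-1.])
    d/=np.linalg.norm(d)
    return -W[:3,:3].T@W[:3,3], W[:3,:3].T@d
def onz(c,u,v,z):
    o,d=ray(c,u,v); return o+d*(z-o[2])/d[2]
def tri(c1,p1,c2,p2):
    o1,d1=ray(c1,*p1);o2,d2=ray(c2,*p2)
    s=np.linalg.lstsq(np.c_[d1,-d2],o2-o1,rcond=None)[0]
    a,b=o1+s[0]*d1,o2+s[1]*d2
    return (a+b)/2,np.linalg.norm(a-b)
def proj(c,P):
    W=np.array(c['world_to_cam']);p=W[:3,:3]@np.asarray(P,float)+W[:3,3]; f=192/np.tan(np.radians(c['fovy'])/2)
    x,y,z=p[0],-p[1],-p[2]
    if c['name']=='wrist':
        q=np.hypot(x,y)+1e-12; t=np.arctan2(q,z); return np.array([c['cx']+f*t*x/q,c['cy']+f*t*y/q])
    return np.array([c['cx']+f*x/z,c['cy']+f*y/z])
def rel(pos,Rm):
    "shift (cm, tool axes) and rotvec from the current pose to a target"
    o=ctrl.get_obs();R0=R.from_euler('xyz',o['eef_rot'])
    return np.round(R0.inv().apply(np.array(pos)-o['ee_pos'])*100,2),np.round((R0.inv()*R.from_matrix(Rm)).as_rotvec(),3)
E
python3 - <<'E'
from h import *
print(ctrl.get_obs())
a=snap('scene','s0');b=snap('side','d0');w=snap('wrist','w0')
for c in(a,b,w):print(c['name'],c['fovy'],c['cx'],c['cy'],{k for k in c},ray(c,256,192))
cv2.imwrite('pics/both.png',cv2.resize(np.vstack([a['frame'],b['frame']]),None,fx=.78,fy=.78) )
E
```

```text
pics
{'time_s': 0.0, 'qpos': array([-6.66311438e-02,  3.00468438e-01,  1.52160373e+00, -1.12715156e-05,
        1.32070089e+00, -6.66031479e-02]), 'joint_vel': array([-0.00098732,  0.00032501,  0.00063573,  0.00078183,  0.00199265,
        0.00138052]), 'tau': array([-1.53750298e-03, -5.31805658e+01, -3.52735734e+01,  7.07558286e-02,
        2.43994006e-02, -4.79655944e-05]), 'ee_pos': array([ 5.49726911e-01, -4.80147122e-06,  2.04878214e-01]), 'eef_rot': array([-3.14152499e+00,  1.17850688e-03, -2.51599497e-05]), 'force': array([-0.320655  ,  0.54722484,  0.20778148]), 'moment': array([0.06262313, 0.01418278, 0.02834144]), 'grip_width': 0.09392689714161863}
scene 42.035245279331264 240.74206776386902 183.82703436344613 {'world_to_cam', 'name', 'fovy', 'cx', 'frame', 'cy'} (array([ 1.25940144, -1.07681211,  1.50967386]), array([-0.34775432,  0.5920555 , -0.72700565]))
side 57.96123341582182 256.6300638266603 193.04257482784138 {'world_to_cam', 'name', 'fovy', 'cx', 'frame', 'cy'} (array([ 0.44500465, -0.75154882,  1.03572043]), array([ 0.06786922,  0.66685923, -0.74208661]))
wrist 65.70646984690485 251.49420655765064 189.48761085729288 {'world_to_cam', 'name', 'fovy', 'cx', 'frame', 'cy'} (array([0.55057238, 0.07583825, 0.38431309]), array([ 0.01422143, -0.27087855, -0.96250847]))
```

```bash
python3 - <<'E'
from h import *
for f in('s0','d0'):
    cv2.imwrite(f'pics/{f}b.png',cv2.resize(load(f)['frame'],(768,576),interpolation=cv2.INTER_CUBIC))
E
```

```text
(no output)
```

View pics/s0b.png

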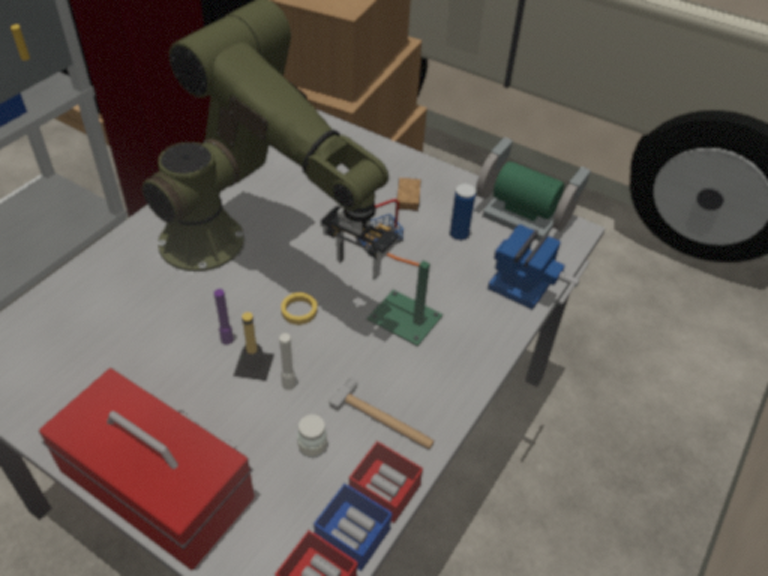

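View pics/d0b.png

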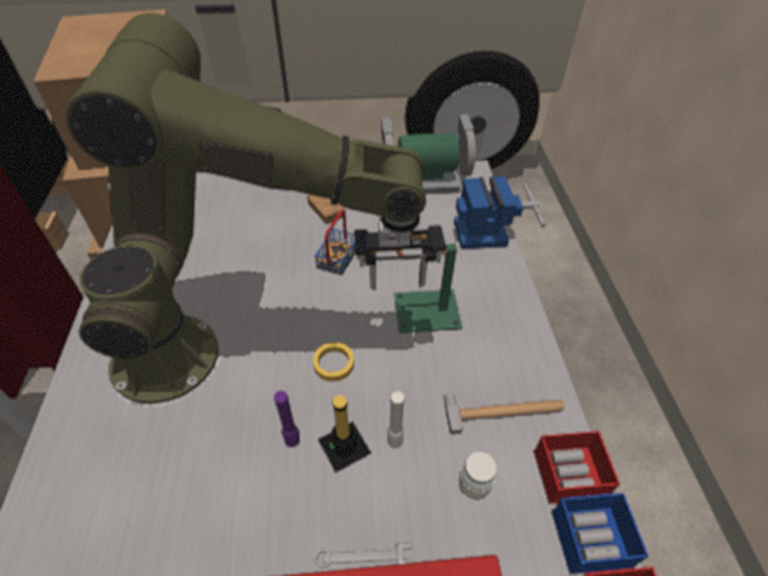

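The first view shows three lamp-shaped things (picture px ÷1.5): purple at (148,210), yellow at (165,222) and white at (190,238). Only the yellow one stands in the black cup, so it fits. The basket is behind the gripper at about (255,150), with the stand at (270,205). The side view shows the basket at (223,160), the stand at (285,205) and the yellow lamp at (228,280).

```bash
python3 - <<'E'
from h import *
s,d,w=load('s0'),load('d0'),load('w0')
a=cv2.resize(s['frame'][180:260,130:230],(400,320),interpolation=cv2.INTER_CUBIC)
b=cv2.resize(d['frame'][130:230,190:315],(400,320),interpolation=cv2.INTER_CUBIC)
e=cv2.resize(w['frame'],(400,300))
g=cv2.resize(s['frame'][115:235,210:310],(250,300),interpolation=cv2.INTER_CUBIC)
im=np.zeros((620,800,3),np.uint8);im[:320,:400]=a;im[:320,400:]=b;im[320:,:400]=e;im[320:,400:650]=g
cv2.imwrite('pics/m1.png',im[:600] if 0 else cv2.resize(im,(774,600)))
for c in(s,d):
    hsv=cv2.cvtColor(c['frame'],cv2.COLOR_BGR2HSV)
    for n,lo,hi in(('yellow',(20,110,70),(32,255,255)),('green',(65,70,20),(90,255,200)),('red',(172,120,60),(180,255,255)),('red0',(0,150,60),(6,255,255)),('orange',(7,150,100),(17,255,255))):
        k,l,st,ce=cv2.connectedComponentsWithStats(cv2.inRange(hsv,lo,hi))
        for i in range(1,k):
            if st[i,4]>12: print(c['name'],n,st[i],ce[i].round(1))
E
```

```text
scene yellow [  7  16  13  24 143] [13.  27.3]
scene yellow [188 195  23  20 206] [199.1 204.5]
scene yellow [162 209   6   5  26] [164.5 211. ]
scene yellow [165 217   5  17  41] [166.5 225. ]
scene green [ 330  108   45   38 1168] [351.3 127. ]
scene green [281 175   4   5  14] [282.6 176.8]
scene green [257 196  35  30 414] [271.5 210.5]
scene red [209 356  29  24  61] [224.  366.2]
scene red0 [  28  247  136  114 7163] [ 96.4 302.7]
scene red0 [239 307  15  17  76] [246.3 314.9]
scene red0 [ 43 310 100  68 724] [ 97.1 348.6]
scene red0 [261 313  20  26 108] [268.7 327.6]
scene red0 [192 365  20  19 120] [201.3 374.6]
scene red0 [227 372  10  12  48] [232.1 379.6]
side yellow [209 228  27  25 297] [222. 240.]
side yellow [222 264   9   9  64] [226.1 267.9]
side yellow [224 273   9  20 129] [227.6 282.8]
side green [267  88  39  31 715] [288.7 100. ]
side green [ 264  164   43   57 1018] [286.3 203.5]
side green [219 294   5   6  14] [220.9 296.8]
side red [393 294   8   8  21] [396.5 297.2]
side red [360 310   7   6  13] [363.1 312.5]
side red [402 313   7   6  20] [405.2 315.2]
side red [362 315   6   7  14] [364.4 317.6]
side red [365 327   5   6  13] [366.6 329.8]
side red [390 379  33   5  39] [405.8 380.6]
side red0 [220 140   9  12  31] [224.5 144.5]
side red0 [ 357  288   56   47 1001] [384.5 309. ]
side red0 [196 371 138  13 954] [285.2 379. ]
side red0 [391 378  46   6 129] [417.9 381.5]
```

View pics/m1.png

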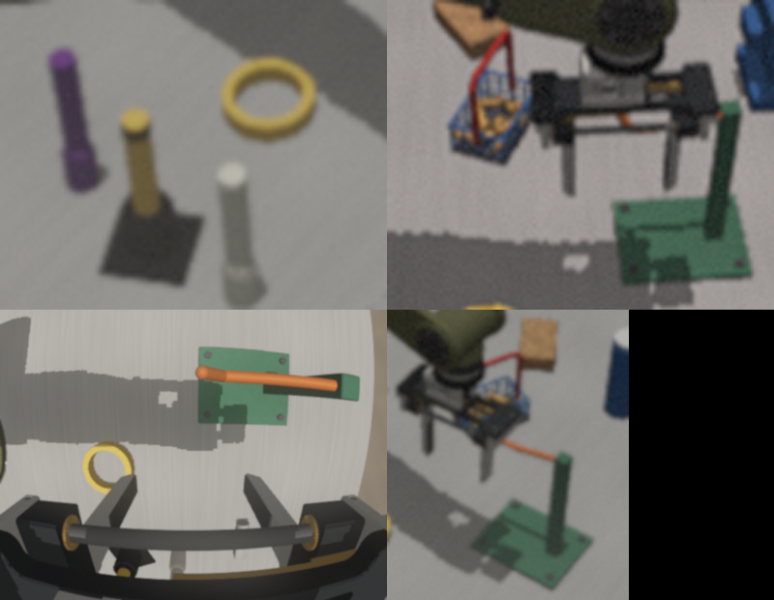

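The crops confirm that the yellow lamp is the one standing in the black cup; the purple and white ones stand free. In the wrist view the orange hook runs nearly along world +x to the post. Next come the rough positions.

```bash
python3 - <<'E'
from h import *
s,d,w=load('s0'),load('d0'),load('w0')
A=onz(d,218.4,151,.135);B=onz(d,228.8,141.3,.135);print('bar',A,B,np.linalg.norm(A-B))
# lamp top, z ~.19
for c,p in((s,(164.5,211)),(d,(226.1,267.9))):print('lamp',onz(c,*p,.19))
print(tri(s,(164.5,211),d,(226.1,267.9)))
hw=cv2.cvtColor(w['frame'],cv2.COLOR_BGR2HSV)
for n,lo,hi in(('or',(4,120,80),(18,255,255)),('gr',(60,60,20),(95,255,255))):
    m=cv2.inRange(hw,lo,hi);k,l,st,ce=cv2.connectedComponentsWithStats(m)
    for i in range(1,k):
        if st[i,4]>100:
            print(n,st[i],ce[i]); ys,xs=np.where(l==i)
            if n=='or' and st[i,1]<200:
                for q in range(xs.min(),xs.max()+1,20):print(q,ys[xs==q].mean(),(xs==q).sum())
# foot corners in side
for c,p in((d,(0,0)),):
    m=cv2.inRange(cv2.cvtColor(c['frame'],cv2.COLOR_BGR2HSV),(65,70,20),(90,255,200));m[:160]=0;m[230:]=0;m[:,:250]=0
    pts=np.argwhere(m)[:,::-1]
    print(cv2.approxPolyDP(cv2.convexHull(pts.astype(np.int32)),3,True)[:,0].tolist())
E
```

```text
bar [0.4001377  0.28482011 0.135     ] [0.44283796 0.34058476 0.135     ] 0.07023537891205636
lamp [ 0.41627031 -0.26223916  0.19      ]
lamp [ 0.41546436 -0.2644194   0.19      ]
(array([ 0.4154461 , -0.26233619,  0.18831886]), np.float64(0.0019355622946708251))
or [ 259   75  188   33 2901] [353.05239573  91.37849018]
259 83.0 3
279 84.5 16
299 88.0 15
319 89.0 15
339 90.0 15
359 91.5 16
379 93.5 16
399 95.5 14
419 97.0 17
439 99.5 16
gr [ 264   50  118   34 2887] [323.24939383  66.4506408 ]
gr [451  85  24  35 753] [462.21381142 102.2124834 ]
gr [ 264   95  117   57 5142] [320.62504862 125.34072345]
[[266, 219], [264, 196], [302, 164], [306, 218]]
```

```bash
python3 - <<'E'
from h import *
d,w=load('d0'),load('w0')
hw=cv2.cvtColor(w['frame'],cv2.COLOR_BGR2HSV)
m=cv2.inRange(hw,(60,60,20),(95,255,255));m[:,400:]=0;m[200:]=0
h=cv2.convexHull(np.argwhere(m)[:,::-1].astype(np.int32))
q=cv2.approxPolyDP(h,6,True)[:,0];print(q.tolist())
P=np.array([onz(w,*p,.010) for p in q]);print(P.round(4));print(np.linalg.norm(P-np.roll(P,-1,0),axis=1))
# hook line: tip at top z~.226 centre; post top 0.228
t=onz(w,266,83,.226);p=onz(w,462,102,.228);print('tip',t,'post',p,np.linalg.norm((t-p)[:2]),'expect ~.125', np.degrees(np.arctan2(*(p-t)[1::-1])))
for c,z in(((302,221),.01),((266,219),.01),((264,196),.01),((306,218),.01)):print(onz(d,*c,z))
# post top in side
print('post top side',onz(d,301,165,.228))
E
```

```text
[[381, 60], [377, 151], [264, 148], [265, 50]]
[[0.7209 0.151  0.01  ]
 [0.719  0.0277 0.01  ]
 [0.566  0.0283 0.01  ]
 [0.5669 0.1531 0.01  ]]
[0.12335403 0.15301955 0.12478382 0.15407958]
tip [0.55798879 0.09053371 0.226     ] post [0.68120594 0.08971433 0.228     ] 0.1232198679793377 expect ~.125 -0.38100597515213686
[0.69619253 0.0119156  0.01      ]
[0.56383048 0.03213574 0.01      ]
[0.56839269 0.14647268 0.01      ]
[0.71365261 0.02460364 0.01      ]
post top side [0.68171825 0.08473606 0.228     ]
```

Call:
play_rows([
  [[-2,-4,-3,0,0,0,1],[-4,-8,-6,0,0,0,1],[-6,-12,-9,0,0,0,1],[-8,-16,-12,0,0,0,1],[-10,-20,-13,0,0,0,1],[-12,-23,-13,0,0,0,1],[-12,-23,-13,0,0,0,1],[-12,-23,-13,0,0,0,1]],
])

```text
time_s: 0.82
ee_pos: [0.4274, 0.2344, 0.3372]
eef_rot: [-3.139, -0.001, 0.005]
force: [-0.2, 0.0, -0.1]
grip_width: 0.094
```

```bash
python3 - <<'E'
from h import *
s,d,w=snap('scene','s1'),snap('side','d1'),snap('wrist','w1')
im=np.zeros((600,800,3),np.uint8)
im[:375,:500]=cv2.resize(w['frame'],(500,375))
im[:300,500:]=cv2.resize(d['frame'][120:200,180:260],(300,300),interpolation=cv2.INTER_CUBIC)
im[300:,500:]=cv2.resize(s['frame'][100:180,220:300],(300,300),interpolation=cv2.INTER_CUBIC)
cv2.imwrite('pics/m2.png',im)
E
```

```text
(no output)
```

View pics/m2.png

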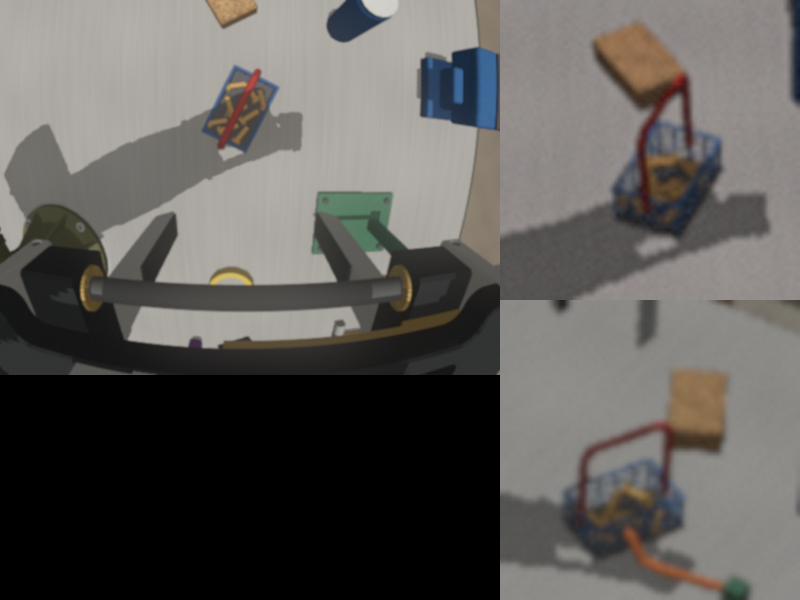

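The bar is visible in all three views. In wrist pixels it runs from (226,151) to (264,72).

```bash
python3 - <<'E'
from h import *
s,d,w=load('s1'),load('d1'),load('w1')
k=80/300
def S(x,y):return (220+(x-500)*k,100+(y-300)*k)
def D(x,y):return (180+(x-500)*k,120+y*k)
for n,a,b in(('A',S(586,456),D(645,124)),('B',S(668,427),D(682,78))):print(n,tri(s,a,d,b))
hw=cv2.cvtColor(w['frame'],cv2.COLOR_BGR2HSV)
m=cv2.inRange(hw,(0,150,60),(5,255,255))|cv2.inRange(hw,(172,150,60),(180,255,255));m[200:]=0
pts=np.argwhere(m)[:,::-1];vx,vy,x0,y0=cv2.fitLine(pts.astype(np.float32),cv2.DIST_HUBER,0,.01,.01).ravel()
t=(pts-[x0,y0])@[vx,vy];e=[np.array([x0,y0])+q*np.array([vx,vy]) for q in(t.min(),t.max())]
E=[onz(w,*q,.135) for q in e];print(e,E,np.linalg.norm(E[0]-E[1]));print('mid',(E[0]+E[1])/2,np.degrees(np.arctan2(*(E[1]-E[0])[1::-1])))
E
```

```text
A (array([0.40276533, 0.25190932, 0.14573423]), np.float64(0.01141925795250282))
B (array([0.44158284, 0.36054935, 0.12294197]), np.float64(0.0027046011419351074))
[array([252.05387635,  93.61754591]), array([262.02528006,  76.60078893])] [array([0.43026302, 0.32836932, 0.135     ]), array([0.44270629, 0.35036668, 0.135     ])] 0.025272894789811387
mid [0.43648466 0.339368   0.135     ] 60.50440795189317
```

```bash
python3 - <<'E'
from h import *
s,d,w=load('s1'),load('d1'),load('w1')
f=w['frame'].astype(int);b,g,r=f[...,0],f[...,1],f[...,2]
m=((r>70)&(r>2.0*g)&(r>2.0*b)).astype(np.uint8);m[200:]=0
k,l,st,ce=cv2.connectedComponentsWithStats(m);print([st[i].tolist() for i in range(1,k) if st[i,4]>15])
i=1+st[1:,4].argmax();pts=np.argwhere(m>0)[:,::-1]
vx,vy,x0,y0=cv2.fitLine(pts.astype(np.float32),cv2.DIST_HUBER,0,.01,.01).ravel()
t=(pts-[x0,y0])@[vx,vy]
e=[np.array([x0,y0])+q*np.array([vx,vy]) for q in(t.min(),t.max())]
E=[onz(w,*q,.135) for q in e];print(e,E,np.linalg.norm(E[0]-E[1]));print('mid',(E[0]+E[1])/2,np.degrees(np.arctan2(*(E[1]-E[0])[1::-1])))
M=(E[0]+E[1])/2
for c in(s,d):print([proj(c,q).round(1) for q in(*E,M)])
# rim centre check: bbox of blue basket in wrist
bl=((b>1.25*r)&(b>60)).astype(np.uint8);bl[200:]=0;bl[:,320:]=0;bl[:60]=0
q=np.argwhere(bl)[:,::-1].astype(np.int32);rc=cv2.minAreaRect(q);print(rc);bx=cv2.boxPoints(rc);P=np.array([onz(w,*x,.05) for x in bx]);print(P.mean(0),np.linalg.norm(P-np.roll(P,-1,0),axis=1),[np.degrees(np.arctan2(*(P[j+1]-P[j])[1::-1])) for j in range(3)])
E
```

```text
[[226, 72, 40, 75, 407]]
[array([226.80911612, 145.40941464]), array([263.9638618 ,  71.98171564])] [array([0.39807775, 0.26201719, 0.135     ]), array([0.4451204 , 0.35638935, 0.135     ])] 0.10544721768965844
mid [0.42159907 0.30920327 0.135     ] 63.50465611035307
[array([243.6, 140.5]), array([265.1, 132.8]), array([254.4, 136.6])]
[array([218. , 154.9]), array([229.2, 138.8]), array([223.7, 146.7])]
((245.50003051757812, 111.0), (50.98234558105469, 75.5791015625), 26.56505012512207)
[0.42005688 0.30631295 0.05      ] [0.11843641 0.07877856 0.11900542 0.08052774] [np.float64(63.342474141134026), np.float64(-26.629646203145004), np.float64(-115.81614028331677)]
```

The basket measures 119 × 80 mm, as described. Its handle middle is at (0.421, 0.308, 0.135) and the bar yaw is 63.4°. I'll pinch 32 mm to the near side, at (0.4067, 0.279), with the jaws yawed −26.6°.

Call:
play_rows([
  [[-0.5,-1.5,1,0,0,0.1,1],[-1,-3,3,0,0,0.2,1],[-2,-4.5,6,0,0,0.3,1],[-2.1,-4.5,9,0,0,0.4,1],[-2.1,-4.5,12,0,0,0.464,1],[-2.1,-4.5,15,0,0,0.464,1],[-2.1,-4.5,18,0,0,0.464,1],[-2.1,-4.5,20.5,0,0,0.464,1],[-2.1,-4.5,22.1,0,0,0.464,1],[-2.1,-4.5,22.1,0,0,0.464,1],[-2.1,-4.5,22.1,0,0,0.464,1],[-2.1,-4.5,22.1,0,0,0.464,1]],
])

```text
time_s: 1.97
ee_pos: [0.4094, 0.2745, 0.1148]
eef_rot: [-3.141, 0.0, -0.464]
force: [-0.1, 0.6, -0.6]
grip_width: 0.0937
```

```bash
python3 - <<'E'
from h import *
w=snap('wrist','w2');d=snap('side','d2');s=snap('scene','s2')
im=np.zeros((600,800,3),np.uint8)
im[:375,:500]=cv2.resize(w['frame'],(500,375))
im[:300,500:]=cv2.resize(d['frame'][100:200,160:260],(300,300),interpolation=cv2.INTER_CUBIC)
im[300:,500:]=cv2.resize(s['frame'][80:180,200:300],(300,300),interpolation=cv2.INTER_CUBIC)
cv2.imwrite('pics/m3.png',im)
f=w['frame'].astype(int);b,g,r=f[...,0],f[...,1],f[...,2]
m=((r>60)&(r>2.0*g)&(r>2.0*b)).astype(np.uint8)
pts=np.argwhere(m>0)[:,::-1];print(len(pts),pts.min(0),pts.max(0))
vx,vy,x0,y0=cv2.fitLine(pts.astype(np.float32),cv2.DIST_HUBER,0,.01,.01).ravel();t=(pts-[x0,y0])@[vx,vy]
for q in(t.min(),0,t.max()):print(onz(w,x0+q*vx,y0+q*vy,.135))
o=ctrl.get_obs();print(o['ee_pos'],o['eef_rot'])
E
```

```text
2829 [233  82] [250 268]
[0.44654283 0.35820031 0.135     ]
[0.42451628 0.31449472 0.135     ]
[0.39733122 0.26142351 0.135     ]
[0.40917121 0.2749721  0.11497382] [-3.14077340e+00 -1.77233271e-04 -4.63266743e-01]
```

View pics/m3.png

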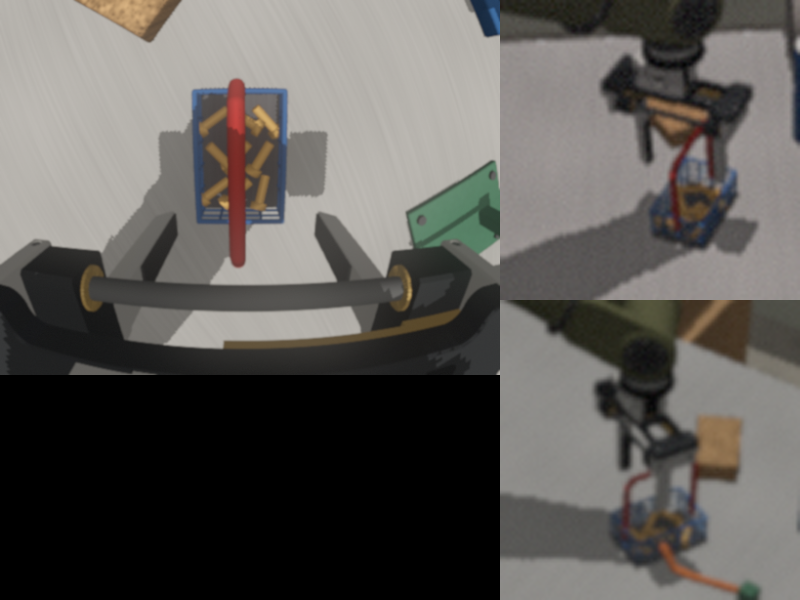

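The bar lies between the fingers in line with the tool's y. The pinch is at −37 mm, so I shift 5 mm along the bar and 4 mm across it, then close and lift.

Call:
play_rows([
  [[-0.4,-0.5,0,0,0,0,1],[-0.4,-0.5,0,0,0,0,1],[-0.4,-0.5,0,0,0,0,0],[-0.4,-0.5,0,0,0,0,0],[-0.4,-0.5,0,0,0,0,0],[-0.4,-0.5,0,0,0,0,0],[-0.4,-0.5,0,0,0,0,0],[-0.4,-0.5,0,0,0,0,0],[-0.4,-0.5,0,0,0,0,0],[-0.4,-0.5,0,0,0,0,0],[-0.4,-0.5,0,0,0,0,0],[-0.4,-0.5,0,0,0,0,0]],
], force=55)

```text
time_s: 3.12
ee_pos: [0.4078, 0.2812, 0.115]
eef_rot: [-3.141, -0.0, -0.463]
force: [0.4, 0.8, -0.5]
grip_width: 0.0311
```

Call:
play_rows([
  [[0,0,0,0,0,0,0],[0,0,0,0,0,0,0],[0,0,0,0,0,0,0],[0,0,0,0,0,0,0],[0,0,0,0,0,0,0],[0,0,0,0,0,0,0],[0,0,-1,0,0,0,0],[0,0,-2.5,0,0,0,0],[0,0,-4.5,0,0,0,0],[0,0,-6.5,0,0,0,0],[0,0,-9,0,0,0,0],[0,0,-11,0,0,0,0],[0,0,-12.5,0,0,0,0],[0,0,-13.5,0,0,0,0],[0,0,-13.5,0,0,0,0]],
], force=55)

```text
time_s: 4.37
ee_pos: [0.4082, 0.2814, 0.2521]
eef_rot: [-3.138, -0.002, -0.463]
force: [0.6, 0.1, -2.0]
grip_width: 0.0084
```

```bash
python3 - <<'E'
from h import *
w=snap('wrist','w3');d=snap('side','d3');s=snap('scene','s3')
im=np.zeros((600,800,3),np.uint8)
im[:375,:500]=cv2.resize(w['frame'],(500,375))
im[:300,500:]=cv2.resize(d['frame'][70:200,150:280],(300,300),interpolation=cv2.INTER_CUBIC)
im[300:,500:]=cv2.resize(s['frame'][80:210,200:330],(300,300),interpolation=cv2.INTER_CUBIC)
cv2.imwrite('pics/m4.png',im)
o=ctrl.get_obs();print(o)
T=np.array([.589,.058,.258-.019]);print(rel(T,R.from_euler('xyz',[np.pi,0,0]).as_matrix()))
E
```

```text
{'time_s': 4.5167, 'qpos': array([5.29535434e-01, 1.44509346e-01, 1.60862596e+00, 2.34142379e-04,
       1.38931853e+00, 9.92700878e-01]), 'joint_vel': array([-3.02108956e-05,  7.36800076e-03,  4.96099832e-03, -3.03116782e-05,
        9.93541587e-04, -5.54263426e-04]), 'tau': array([ 1.82046712e-02, -4.71874022e+01, -3.80702698e+01,  8.93590087e-02,
       -7.09037553e-02,  4.59351049e-04]), 'ee_pos': array([0.40740883, 0.28093395, 0.24897627]), 'eef_rot': array([ 3.14099722e+00,  6.63425349e-04, -4.63208000e-01]), 'force': array([ 0.28287773,  0.22582632, -2.17020484]), 'moment': array([-0.07765211,  0.08485377,  0.03722732]), 'grip_width': 0.00826022169676623}
(array([26.21, 11.83,  0.99]), array([ 0.   ,  0.001, -0.463]))
```

View pics/m4.png

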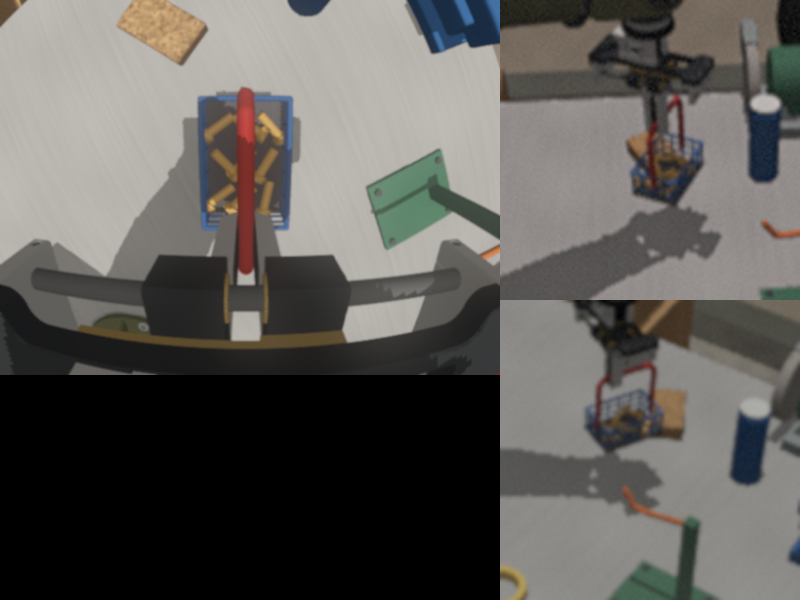

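The basket is held with the bar in the pads, and it looks level. I'll carry it to a spot in front of the hook tip with the bar turned along the stand's y.

Call:
play_rows([
  [[1,1.2,0,0,0,-0.03,0],[3,3.5,0,0,0,-0.09,0],[5.3,6,0,0,0,-0.16,0],[7.7,8.7,0,0,0,-0.24,0],[10,11.3,0,0,0,-0.31,0],[12.2,13.8,0,0,0,-0.38,0],[14,15.8,0,0,0,-0.43,0],[15.3,17.2,0,0,0,-0.463,0],[16.5,16.7,0,0,0,-0.463,0],[18,15.9,0,0,0,-0.463,0],[19.2,15.3,0,0,0,-0.463,0],[19.5,15.2,0,0,0,-0.463,0],[19.5,15.2,0,0,0,-0.463,0],[19.5,15.2,0,0,0,-0.463,0]],
])

```text
time_s: 5.68
ee_pos: [0.5133, 0.0578, 0.2482]
eef_rot: [3.141, 0.002, -0.0]
force: [-0.6, 0.7, -1.9]
grip_width: 0.0089
```

```bash
python3 - <<'E'
from h import *
w=snap('wrist','w4');d=snap('side','d4');s=snap('scene','s4')
im=np.zeros((600,800,3),np.uint8)
im[:375,:500]=cv2.resize(w['frame'],(500,375))
im[:300,500:]=cv2.resize(d['frame'][110:240,200:330],(300,300),interpolation=cv2.INTER_CUBIC)
im[300:,500:]=cv2.resize(s['frame'][110:240,200:330],(300,300),interpolation=cv2.INTER_CUBIC)
cv2.imwrite('pics/m5.png',im)
o=ctrl.get_obs();print(o['ee_pos'],o['eef_rot'],o['grip_width'],o['force'],o['moment'])
p=o['ee_pos']
z=p[2]+.019
f=w['frame'].astype(int);b,g,r=f[...,0],f[...,1],f[...,2]
m=((r>60)&(r>2.0*g)&(r>2.0*b)).astype(np.uint8);pts=np.argwhere(m>0)[:,::-1];print('red',pts.min(0),pts.max(0),pts[pts[:,1]==pts[:,1].min()].mean(0))
for tilt in(-.1,0,.1): # far end outer top at 93mm from pinch
    print('pred far end',tilt,proj(w,[p[0],p[1]+.093,z+.093*np.sin(tilt)]))
print(proj(w,[.559,.09,.231]),proj(d,[.559,.09,.231]),proj(s,[.559,.09,.231]))
E
```

```text
[0.51339985 0.05792103 0.24896485] [ 3.14135213e+00  9.13665655e-04 -1.59984704e-06] 0.008906445386315989 [ 0.18338362 -0.34854828 -2.29300037] [-0.06754834  0.00157779  0.01566636]
red [243  91] [260 279] [252.  91.]
pred far end -0.1 [250.56503257  80.16671934]
pred far end 0 [250.46680882  78.42516974]
pred far end 0.1 [250.35645143  76.47104779]
[317.11880867 175.71874198] [264.81015666 165.24220149] [254.28312343 162.00488852]
```

View pics/m5.png

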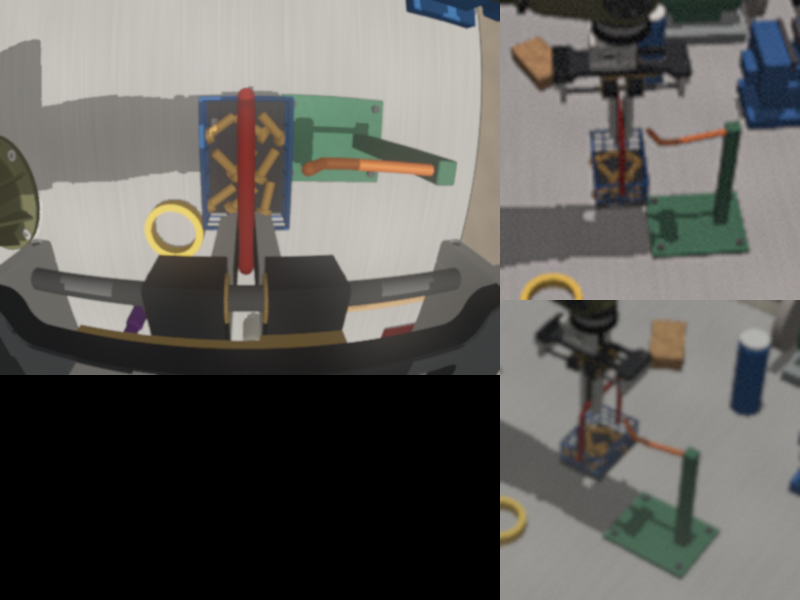

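The bar is level at about z = 0.268 and along y, with its middle in line with the hook. The tip is seen at wrist (312,171) against a predicted (317,176). I'll go over the tip and start lowering.

Call:
play_rows([
  [[1,0,0,0,0,0,0],[2.5,0,0,0,0,0,0],[4.2,0,0,0,0,0,0],[5.9,0,0,0,0,0,0],[7.2,0,0,0,0,0,0],[7.6,0,0,0,0,0,0],[7.6,0,0.5,0,0,0,0],[7.6,0,1.5,0,0,0,0],[7.6,0,2.5,0,0,0,0],[7.6,0,3.3,0,0,0,0],[7.6,0,4,0,0,0,0],[7.6,0,4.5,0,0,0,0],[7.6,0,4.5,0,0,0,0]],
])

```text
time_s: 6.92
ee_pos: [0.5889, 0.0579, 0.2026]
eef_rot: [3.141, 0.003, -0.0]
force: [0.1, 0.8, -1.7]
grip_width: 0.0081
```

Call:
play_rows([
  [[0,0,0.3,0,0,0,0],[0,0,0.6,0,0,0,0],[0,0,0.9,0,0,0,0],[0,0,1.1,0,0,0,0],[0,0,1.2,0,0,0,0],[0,0,1.2,0,0,0,0]],
])

```text
time_s: 7.42
ee_pos: [0.5888, 0.0579, 0.1904]
eef_rot: [3.141, 0.003, -0.0]
force: [0.2, 0.3, -1.7]
grip_width: 0.0084
```

```bash
python3 - <<'E'
from h import *
w=snap('wrist','w5');d=snap('side','d5');s=snap('scene','s5')
im=np.zeros((600,800,3),np.uint8)
im[:375,:500]=cv2.resize(w['frame'],(500,375))
im[:300,500:]=cv2.resize(d['frame'][130:230,230:330],(300,300),interpolation=cv2.INTER_CUBIC)
im[300:,500:]=cv2.resize(s['frame'][120:230,200:310],(300,300),interpolation=cv2.INTER_CUBIC)
cv2.imwrite('pics/m6.png',im)
o=ctrl.get_obs();print(o['time_s'],o['ee_pos'],o['eef_rot'],o['grip_width'],o['force'],o['moment'])
E
```

```text
7.5667 [0.58887046 0.05787772 0.19077129] [ 3.14124746e+00  2.39221405e-03 -7.85127784e-07] 0.008504205193051445 [-0.14737621 -0.22163094 -1.55153648] [-0.07138968 -0.02817149  0.02650143]
```

View pics/m6.png

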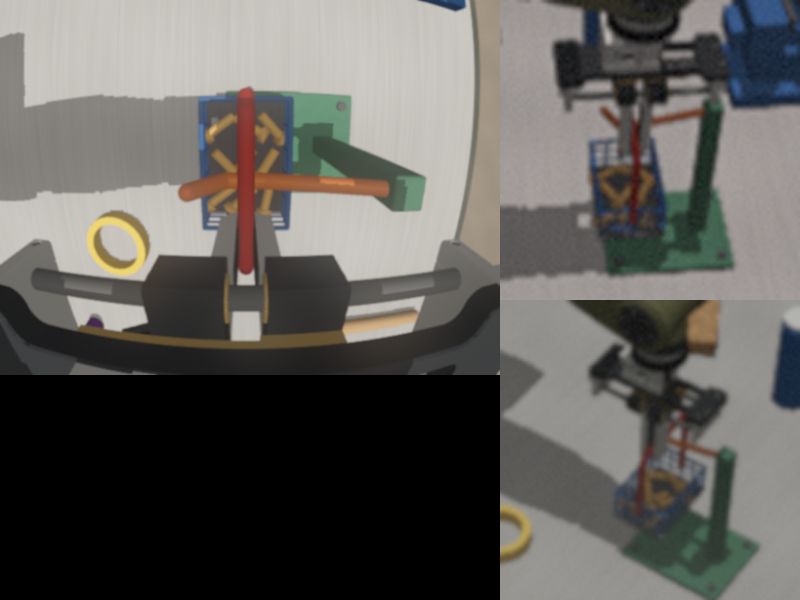

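The bar crosses the hook in its trough at its middle (wrist px 252,187; the bar spans rows 90–278). I'll lower another 2 mm and read the force.

Call:
play_rows([
  [[0,0,0.1,0,0,0,0],[0,0,0.2,0,0,0,0],[0,0,0.2,0,0,0,0],[0,0,0.2,0,0,0,0]],
])

```text
time_s: 7.9
ee_pos: [0.589, 0.0578, 0.1891]
eef_rot: [3.141, 0.002, -0.0]
force: [-0.1, -0.9, 1.1]
grip_width: 0.0086
```

Contact: the load has reversed, so the basket rests on the hook. I'll open and back up.

Call:
play_rows([
  [[0,0,0,0,0,0,0.2],[0,0,0,0,0,0,0.3],[0,0,0,0,0,0,0.4],[0,0,0,0,0,0,0.5],[0,0,0,0,0,0,0.5],[0,0,0,0,0,0,0.5],[0,0,0,0,0,0,0.5],[0,0,-1,0,0,0,0.5],[0,0,-3,0,0,0,0.5],[0,0,-6,0,0,0,0.5],[0,0,-9,0,0,0,0.5],[0,0,-12,0,0,0,0.5],[0,0,-14,0,0,0,0.5],[0,0,-14,0,0,0,0.5]],
])

```text
time_s: 9.07
ee_pos: [0.59, 0.0579, 0.3348]
eef_rot: [3.142, -0.006, -0.0]
force: [0.1, 0.0, 1.2]
grip_width: 0.0471
```

```bash
python3 - <<'E'
from h import *
w=snap('wrist','w6');d=snap('side','d6');s=snap('scene','s6')
im=np.zeros((600,800,3),np.uint8)
im[:375,:500]=cv2.resize(w['frame'],(500,375))
im[:300,500:]=cv2.resize(d['frame'][130:230,230:330],(300,300),interpolation=cv2.INTER_CUBIC)
im[300:,500:]=cv2.resize(s['frame'][120:230,200:310],(300,300),interpolation=cv2.INTER_CUBIC)
im[375:,:500]=cv2.resize(s['frame'][170:260,110:310],(500,225),interpolation=cv2.INTER_CUBIC)
cv2.imwrite('pics/m7.png',im)
o=ctrl.get_obs();print(o['time_s'],o['ee_pos'],o['eef_rot'],o['grip_width'],o['force'])
f=w['frame'].astype(int);b,g,r=f[...,0],f[...,1],f[...,2]
m=((r>60)&(r>2.0*g)&(r>2.0*b)).astype(np.uint8)
k,l,st,ce=cv2.connectedComponentsWithStats(m);i=1+st[1:,4].argmax();print(st[i]);pts=np.argwhere(l==i)[:,::-1]
for row in(pts[:,1].min(),pts[:,1].max()):print(onz(w,pts[pts[:,1]==row][:,0].mean(),row,.21))
E
```

```text
9.2167 [0.58905165 0.05790169 0.3286355 ] [ 3.14126311e+00  2.49397921e-03 -7.54485270e-05] 0.046920219261792184 [-0.20086179  0.17832868 -0.06957572]
[246 109   9  72 488]
[0.59028107 0.13521247 0.21      ]
[0.59079638 0.06125445 0.21      ]
```

View pics/m7.png

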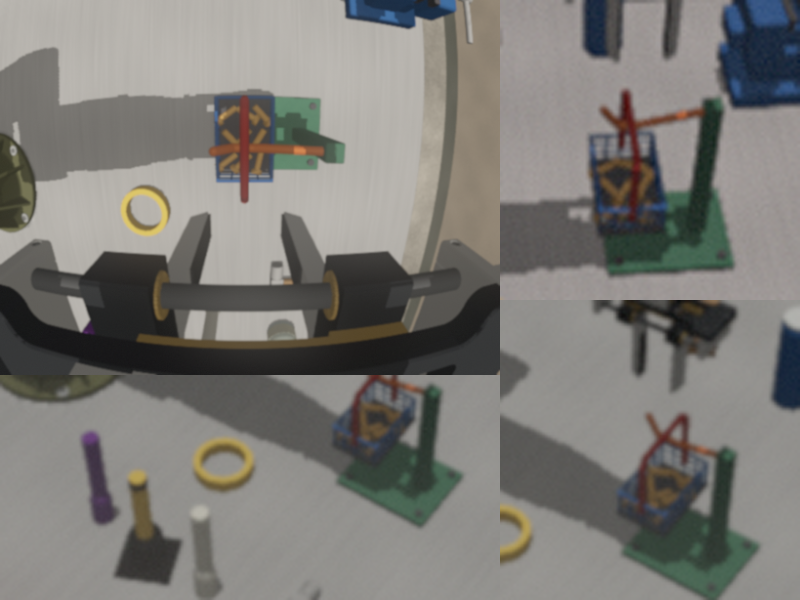

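The basket hangs at the trough, level in both views, with the bar at x = 0.590 and y midway at about 0.091. That puts the bolts at about (0.590, 0.091, 0.100). Next I check which slant direction the wrist can reach, using a simple kinematic model fitted to the recorded joint and pose pairs.

```bash
cat > ik.py <<'E'
from h import *
from scipy.optimize import least_squares
a1,a2,H=.4035,.444,-.07
Ry=lambda a:R.from_euler('y',a);Rz=lambda a:R.from_euler('z',a)
def fk(q,L,s=1):
    A=Rz(q[0])*Ry(q[1]);B=A*Ry(q[2]);T=B*Rz(s*q[3])*Ry(q[4])*Rz(q[5]+np.pi)
    return np.array([0,0,H+L])+A.apply([0,0,a1])+B.apply([0,0,a2])+T.apply([0,0,L]),T
lo=np.array([-3.03,-.79,.23,-1.04,0,-2.55])+.03;hi=np.array([3.03,2.21,2.52,4.18,3.07,2.55])-.03
def ik(p,T,L,s,q0):
    def e(q):
        P,t=fk(q,L,s);return np.r_[(P-p)*5,(T.inv()*t).as_rotvec()]
    r=least_squares(e,np.clip(q0,lo,hi),bounds=(lo,hi));return r.x,np.linalg.norm(r.fun)
def tool(az,tilt,roll): # z along the beam; roll 0: tool y horizontal
    b=np.array([np.cos(az)*np.sin(tilt),np.sin(az)*np.sin(tilt),-np.cos(tilt)])
    y=np.array([np.sin(az),-np.cos(az),0]);return R.from_matrix(np.c_[np.cross(y,b),y,b])*Rz(roll),b
E
python3 - <<'E'
from ik import *
q=ctrl.get_obs();print(fk(q['qpos'],.3)[0],q['ee_pos'],fk(q['qpos'],.3)[1].as_euler('xyz'))
bolts=np.array([.59,.091,.10])
for L in(.25,.3,.35):
  for az in(0,15,30,45):
    for tilt in(40,):
      for roll in(0,-90,90):
        T,b=tool(np.radians(az),np.radians(tilt),np.radians(roll));p=bolts-b*(.125+.101)
        out=[]
        for s in(1,-1):
            x,e=ik(p,T,L,s,np.array([-.2,0,2,0,1,np.radians(-roll)]));out.append((s,e.round(3),x.round(2).tolist() if e<.01 else ''))
        print(L,az,roll,*out)
E
```

```text
[0.57808274 0.02087323 0.32928468] [0.58905165 0.05790169 0.3286355 ] [ 3.14126311e+00  2.49397921e-03 -7.54485270e-05]
0.25 0 0 (1, np.float64(0.0), [0.31, -0.34, 2.13, -0.31, 0.7, 0.48]) (-1, np.float64(0.0), [0.31, -0.34, 2.13, 0.31, 0.7, 0.48])
0.25 0 -90 (1, np.float64(0.479), '') (-1, np.float64(1.252), '')
0.25 0 90 (1, np.float64(0.0), [0.31, -0.34, 2.13, -0.31, 0.7, 2.05]) (-1, np.float64(0.0), [0.31, -0.34, 2.13, 0.31, 0.7, 2.05])
0.25 15 0 (1, np.float64(0.0), [0.04, -0.35, 2.14, 0.23, 0.68, -0.35]) (-1, np.float64(0.0), [0.04, -0.35, 2.14, -0.23, 0.68, -0.35])
0.25 15 -90 (1, np.float64(0.46), '') (-1, np.float64(0.982), '')
0.25 15 90 (1, np.float64(0.0), [0.04, -0.35, 2.14, 0.23, 0.68, 1.22]) (-1, np.float64(0.0), [0.04, -0.35, 2.14, -0.23, 0.68, 1.22])
0.25 30 0 (1, np.float64(0.0), [-0.19, -0.25, 2.06, 0.59, 0.86, -1.0]) (-1, np.float64(0.0), [-0.19, -0.25, 2.06, -0.59, 0.86, -1.0])
0.25 30 -90 (1, np.float64(0.53), '') (-1, np.float64(0.735), '')
0.25 30 90 (1, np.float64(0.0), [-0.19, -0.25, 2.06, 0.59, 0.86, 0.57]) (-1, np.float64(0.0), [-0.19, -0.25, 2.06, -0.59, 
[... 2297 characters left out ...]
53, 2.3, -0.28, 0.71, 1.14])
0.35 30 0 (1, np.float64(0.0), [-0.34, -0.36, 2.2, 0.66, 0.92, -1.16]) (-1, np.float64(0.0), [-0.34, -0.36, 2.2, -0.66, 0.92, -1.16])
0.35 30 -90 (1, np.float64(0.446), '') (-1, np.float64(0.557), '')
0.35 30 90 (1, np.float64(0.0), [-0.34, -0.36, 2.2, 0.66, 0.92, 0.41]) (-1, np.float64(0.0), [-0.34, -0.36, 2.2, -0.66, 0.92, 0.41])
0.35 45 0 (1, np.float64(0.0), [-0.48, -0.13, 2.02, 0.74, 1.13, -1.55]) (-1, np.float64(0.0), [-0.48, -0.13, 2.02, -0.74, 1.13, -1.55])
0.35 45 -90 (1, np.float64(0.353), '') (-1, np.float64(0.369), '')
0.35 45 90 (1, np.float64(0.0), [-0.48, -0.13, 2.02, 0.74, 1.13, 0.02]) (-1, np.float64(0.0), [-0.48, -0.13, 2.02, -0.74, 1.13, 0.02])
```

A beam azimuth of about 40–45° (from the front-left of the robot's view, −x/−y side of the basket) leaves joint margins for any plausible wrist length. It also clears the basket and hook by more than 40 mm. I'll go above the lamp with the jaws yawed +40°.

Call:
play_rows([
  [[-0.5,1,0,0,0,0,1],[-1.7,3.2,0,0,0,-0.07,1],[-3.2,6,0,0,0,-0.15,1],[-5,9.3,0,0,0,-0.23,1],[-6.9,12.8,0,0,0,-0.31,1],[-8.8,16.3,0,0,0,-0.39,1],[-10.7,19.8,0,0,0,-0.47,1],[-12.5,23.2,0,0,0,-0.55,1],[-14.2,26.3,0,0,0,-0.63,1],[-15.7,29.1,0,0,0,-0.698,1],[-16.8,31.2,0,0,0,-0.698,1],[-17.3,32.1,0,0,0,-0.698,1],[-17.3,32.1,0,0,0,-0.698,1],[-17.3,32.1,0,0,0,-0.698,1]],
])

```text
time_s: 10.38
ee_pos: [0.4159, -0.2628, 0.3287]
eef_rot: [-3.139, 0.002, 0.697]
force: [0.5, -0.1, -0.2]
grip_width: 0.0942
```

```bash
python3 - <<'E'
from h import *
o=ctrl.get_obs();print(o['time_s'],o['ee_pos'],o['eef_rot'],o['grip_width'])
d0,s0=load('d0'),load('s0')
for n,p in(('purple',(193,293)),('white',(263,293))):print(n,onz(d0,*p,0))
d=snap('side','d7');s=snap('scene','s7');w=snap('wrist','w7')
for c in(d,s):
    h=cv2.cvtColor(c['frame'],cv2.COLOR_BGR2HSV);k,l,st,ce=cv2.connectedComponentsWithStats(cv2.inRange(h,(18,100,60),(33,255,255)))
    print(c['name'],[(st[i].tolist(),ce[i].round(1)) for i in range(1,k) if st[i,4]>15])
print(rel([.4156,-.263,.30],R.from_euler('xyz',[np.pi,0,.698]).as_matrix()))
E
```

```text
10.3833 [ 0.41587997 -0.26281987  0.32872621] [-3.13940436e+00  2.11425889e-03  6.96671349e-01] 0.0941879765705151
purple [ 0.30108723 -0.23612917  0.        ]
white [ 0.52310969 -0.25506693  0.        ]
side [([208, 228, 28, 26, 326], array([221.7, 240.7])), ([223, 264, 10, 29, 216], array([227.4, 278.4]))]
scene [([7, 16, 13, 24, 148], array([12.9, 27.3])), ([165, 149, 10, 3, 16], array([170.4, 149.8])), ([188, 196, 23, 20, 221], array([199. , 205.1])), ([162, 209, 6, 5, 27], array([164.6, 210.9])), ([163, 216, 8, 19, 96], array([166.5, 225.4]))]
(array([-0.13,  0.01,  2.9 ]), array([-0.002,  0.002,  0.001]))
```

Neighbours are over 100 mm away. Descending to grip the handle 120 mm above the lens (TCP z about 0.109).

Call:
play_rows([
  [[0,0,1.5,0,0,0,1],[0,0,4.5,0,0,0,1],[0,0,8,0,0,0,1],[0,0,11.5,0,0,0,1],[0,0,15,0,0,0,1],[0,0,18.5,0,0,0,1],[0,0,21,0,0,0,1],[0,0,22,0,0,0,1],[0,0,22,0,0,0,1],[0,0,22,0,0,0,1],[0,0,22,0,0,0,0],[0,0,22,0,0,0,0],[0,0,22,0,0,0,0],[0,0,22,0,0,0,0],[0,0,22,0,0,0,0],[0,0,22,0,0,0,0],[0,0,22,0,0,0,0],[0,0,22,0,0,0,0],[0,0,22,0,0,0,0],[0,0,22,0,0,0,0]],
], force=45)

```text
time_s: 12.2
ee_pos: [0.416, -0.2621, 0.109]
eef_rot: [-3.14, 0.002, 0.699]
force: [-0.0, -0.5, -0.4]
grip_width: 0.0309
```

Call:
play_rows([
  [[0,0,0,0,0,0,0],[0,0,0,0,0,0,0],[0,0,0,0,0,0,0]],
], force=45)

```text
time_s: 12.45
ee_pos: [0.416, -0.2621, 0.109]
eef_rot: [-3.14, 0.002, 0.699]
force: [-0.8, -0.1, -0.8]
grip_width: 0.0257
```

The opening is 25.7 mm, which matches the 26 mm handle. Drawing it straight up.

Call:
play_rows([
  [[0,0,0,0,0,0,0],[0,0,-0.7,0,0,0,0],[0,0,-2,0,0,0,0],[0,0,-4,0,0,0,0],[0,0,-6.5,0,0,0,0],[0,0,-9,0,0,0,0],[0,0,-12,0,0,0,0],[0,0,-15,0,0,0,0],[0,0,-18,0,0,0,0],[0,0,-20,0,0,0,0],[0,0,-21,0,0,0,0],[0,0,-21,0,0,0,0],[0,0,-21,0,0,0,0]],
])

```text
time_s: 13.53
ee_pos: [0.4164, -0.262, 0.3181]
eef_rot: [-3.139, 0.002, 0.699]
force: [0.1, 0.3, -1.6]
grip_width: 0.0258
```

```bash
python3 - <<'E'
from ik import *
w=snap('wrist','w8');d=snap('side','d8');s=snap('scene','s8')
im=np.zeros((600,800,3),np.uint8)
im[:375,:500]=cv2.resize(w['frame'],(500,375))
im[:300,500:]=cv2.resize(d['frame'][180:320,150:290],(300,300),interpolation=cv2.INTER_CUBIC)
im[300:,500:]=cv2.resize(s['frame'][130:260,100:230],(300,300),interpolation=cv2.INTER_CUBIC)
im[375:,:500]=cv2.resize(s['frame'][110:235,200:400],(500,225),interpolation=cv2.INTER_CUBIC)
cv2.imwrite('pics/m8.png',im)
o=ctrl.get_obs();print(o['time_s'],o['ee_pos'],o['eef_rot'],o['grip_width'],o['force'],o['qpos'].round(2))
T,b=tool(np.radians(40),np.radians(43),0)
bolts=np.array([.59,.091,.10]);p=bolts-b*(.125+.101)
print('target',p,'lens',bolts-b*.125,rel(p,T.as_matrix()))
E
```

```text
13.6833 [ 0.41621363 -0.26188486  0.31741691] [-3.13732796e+00  2.67416036e-03  6.99144923e-01] 0.02555749097702173 [ 0.2821378  -0.68891123 -2.89810382] [-0.64  0.11  1.49 -0.    1.54 -1.33]
target [ 0.47192832 -0.0080739   0.26528594] lens [0.52469487 0.03620249 0.19141921] (array([ 20.61, -15.82,   5.23]), array([-0.004,  0.753, -0.001]))
```

View pics/m8.png

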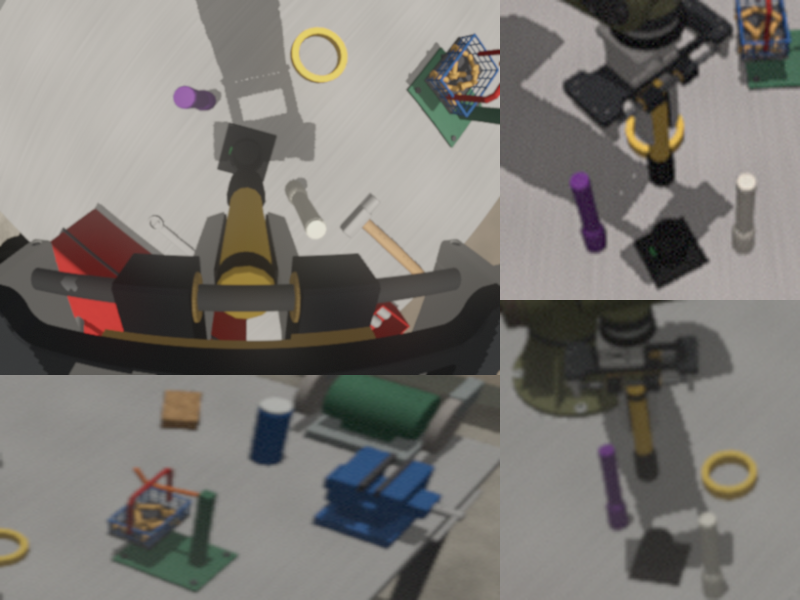

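The lamp is held upright and clear of its cup, and the basket still hangs. I'll go 85% of the way to the aiming pose, tilting as it moves.

Call:
play_rows([
  [[0.8,-0.6,0.2,0,0.03,0,0],[2.5,-1.9,0.6,0,0.09,0,0],[4.2,-3.2,1.0,0,0.16,0,0],[6.0,-4.6,1.5,0,0.24,0,0],[7.8,-6.0,2.0,0,0.32,0,0],[9.7,-7.4,2.5,0,0.4,0,0],[11.5,-8.9,2.9,0,0.48,0,0],[13.3,-10.3,3.4,0,0.56,0,0],[15.0,-11.5,3.8,0,0.64,0,0],[16.3,-12.5,4.2,0,0.7,0,0],[17.3,-13.3,4.4,0,0.753,0,0],[17.5,-13.4,4.5,0,0.753,0,0],[17.5,-13.4,4.5,0,0.753,0,0],[17.5,-13.4,4.5,0,0.753,0,0]],
])

```text
time_s: 14.85
ee_pos: [0.4638, -0.0471, 0.2726]
eef_rot: [-3.136, -0.748, 0.696]
force: [0.7, 0.4, -1.3]
grip_width: 0.0256
```

```bash
python3 - <<'E'
from ik import *
o=ctrl.get_obs();print(o['time_s'],o['ee_pos'],o['eef_rot'],o['grip_width'],o['force'],o['qpos'].round(2))
T,b=tool(np.radians(40),np.radians(43),0)
bolts=np.array([.59,.091,.10]);p=bolts-b*(.125+.101)
print(rel(p,T.as_matrix()))
w=snap('wrist','w9');d=snap('side','d9');s=snap('scene','s9')
im=np.zeros((600,800,3),np.uint8)
im[:375,:500]=cv2.resize(w['frame'],(500,375))
im[:300,500:]=cv2.resize(d['frame'][110:240,200:330],(300,300),interpolation=cv2.INTER_CUBIC)
im[300:,500:]=cv2.resize(s['frame'][110:240,190:320],(300,300),interpolation=cv2.INTER_CUBIC)
cv2.imwrite('pics/m9.png',im)
Rt=R.from_euler('xyz',o['eef_rot']);z=Rt.apply([0,0,1]);L=o['ee_pos']+.101*z
print('lens pred',L,proj(d,L),proj(s,L),'bolts px',proj(w,bolts),proj(d,bolts),proj(s,bolts))
E
```

```text
14.85 [ 0.46375895 -0.04707179  0.272551  ] [-3.13611871 -0.74841341  0.69550059] 0.02555781681242984 [ 0.74684805  0.41076351 -1.28821115] [-0.58 -0.13  2.    0.79  1.16 -1.56]
(array([ 1.8 , -2.46,  2.67]), array([-0.004,  0.002, -0.002]))
lens pred [ 0.51616879 -0.00260905  0.19854239] [254.43600016 192.86690031] [230.6293893  177.83413093] bolts px [264.01339362 146.04317427] [272.15965145 190.69302243] [259.81368309 189.49832228]
```

View pics/m9.png

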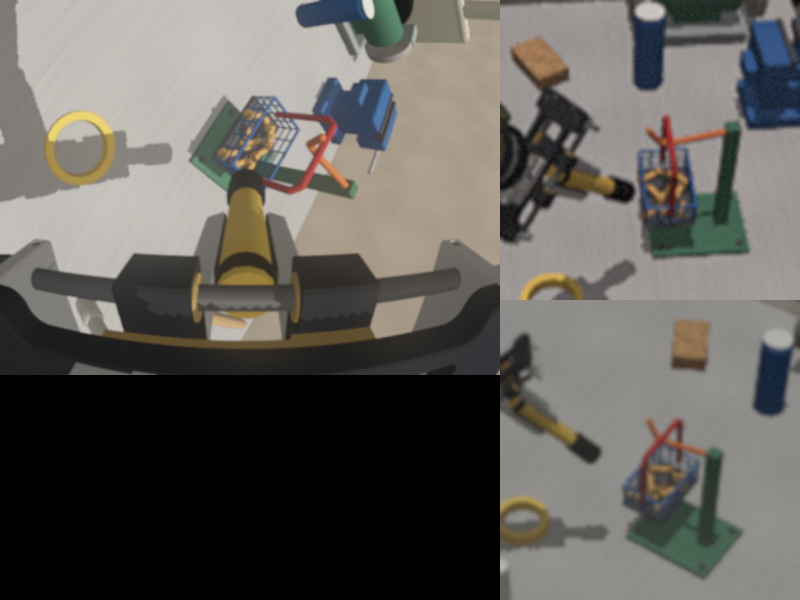

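The lens is seen at side (255,192) and scene (232,177), and the bolts at (273,191) and (260,189). All are within 2 px of prediction. Making the final approach.

Call:
play_rows([
  [[0.3,-0.4,0.4,0,0,0,0],[0.7,-1.0,1.1,0,0,0,0],[1.2,-1.7,1.8,0,0,0,0],[1.6,-2.2,2.4,0,0,0,0],[1.8,-2.5,2.7,0,0,0,0],[1.8,-2.5,2.7,0,0,0,0],[1.8,-2.5,2.7,0,0,0,0],[1.8,-2.5,2.7,0,0,0,0],[1.8,-2.5,2.7,0,0,0,0],[1.8,-2.5,2.7,0,0,0,0]],
])

```text
time_s: 15.83
ee_pos: [0.472, -0.008, 0.2654]
eef_rot: [-3.137, -0.749, 0.695]
force: [1.0, -0.5, -0.9]
grip_width: 0.0258
```

```bash
python3 - <<'E'
from ik import *
w=snap('wrist','w10');d=snap('side','d10');s=snap('scene','s10')
im=np.zeros((600,800,3),np.uint8)
im[:375,:500]=cv2.resize(w['frame'],(500,375))
im[:300,500:]=cv2.resize(d['frame'][110:240,200:330],(300,300),interpolation=cv2.INTER_CUBIC)
im[300:,500:]=cv2.resize(s['frame'][110:240,190:320],(300,300),interpolation=cv2.INTER_CUBIC)
cv2.imwrite('pics/m10.png',im)
o=ctrl.get_obs();print(o['time_s'],o['ee_pos'],o['grip_width'],o['force'],abs(o['joint_vel']).max())
bolts=np.array([.59,.091,.10])
Rt=R.from_euler('xyz',o['eef_rot']);z=Rt.apply([0,0,1]);L=o['ee_pos']+.101*z
print('lens',L,'bolts in lamp',Rt.inv().apply(bolts-L),'tilt',np.degrees(np.arccos(-z[2])),proj(d,L),proj(s,L))
E
```

```text
15.9833 [ 0.47196744 -0.00783499  0.26538405] 0.025376174946768387 [-0.13848956  0.26904921 -1.26662036] 0.00137584470827636
lens [0.52447924 0.0366315  0.19145   ] bolts in lamp [2.28263017e-05 8.49921396e-04 1.24945127e-01] tilt 42.943972557396535 [255.88304214 185.42454308] [238.42436124 174.01485247]
```

View pics/m10.png

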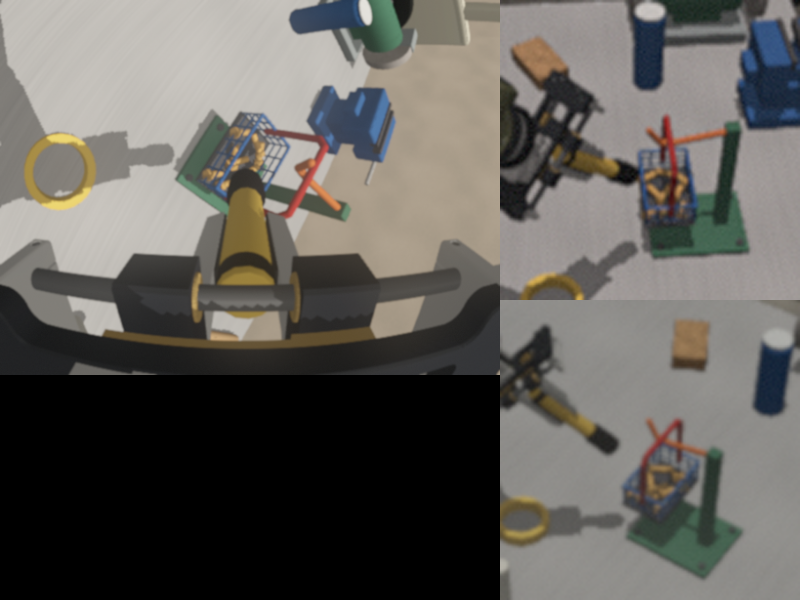

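The lens is at side (257,185) and scene (239,174), as predicted. It is clear of the basket, which hangs undisturbed. Handing in.

```bash
python3 -c "
from station import ctrl
print(ctrl.hand_in())"
```

```text
the job is handed in; nothing more can be done
None
```

The basket is hanging on the hook, released, and the yellow lamp is held still in the gripper, aimed at the bolts. I handed the job in at about 16 s of robot time; the hand-in reports no verdict.

- **Basket:** I pinched the handle about 32 mm off its middle, set the bar in the hook's trough and opened the fingers. The last three views show it level and undisturbed. After release the bar measured x = 0.590, with its middle at about y = 0.09. That is within a few millimetres of the trough.
- **Lamp:** I gripped it 120 mm above the lens (25.6 mm opening on a 26 mm handle) and drew it straight up out of the cup. It is now tilted 43°, with the lens about 190 mm above the bench. The bolts are computed to be 125 mm in front of the lens and within 1 mm of the beam line. That figure assumes the bolt position worked out from the bar. The seen lens matches its predicted pixels within about 2 px, and the bolts did too at the check just before the final move.
- **Clearance and stillness:** The pictures show a gap between the lamp and the basket, and about 1.3 N at the wrist fits the lamp's own weight. Joint speeds were practically zero.
- **Other things on the bench:** No move went near the bystanders or the purple and white lamps, and those in view looked unmoved. I did not measure their positions again.

No check failed. The one disagreement was the handle's far end, seen 13 px from a rough prediction (about 6 mm). It fits the bar's rounded corner, and the bar did cross the hook at its middle.

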